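# Clear a jammed blank from the lathe's feed chute

### The job

An over-wide plain disc has jammed under the lips of the feed chute. Stand the three knob blanks aside in the shallow grey tray, nudge the disc back up the chute until it is clear of the lips, lift it out and lay it in the cardboard scrap box; then put each knob blank back upright in the place where it stood in the chute, because they are turned in that order. Leave the finish can and the glue bottle standing where they are.

Things in the scene. Friction and masses are not known exactly. Their poses are not given: they have to be found in the camera images.
- ball_knob: pale rough-turned drawer-knob blank: round base 42 mm across, 16 mm high, on it a ball head 32 mm across, ball centre 34 and top 50 mm above the underside. Origin: centre of the underside, z up. 25 to 55 g. Starts upright in the chute, at its foot or in one of two places on its shelf (which, varies). Cheeks (side walls) of foot and shelf stand 8 mm, end stops 10 mm over their floors; 3 mm thick
- square_knob: pale rough-turned drawer-knob blank: round base 42 mm across, 16 mm high, on it a square head 24 x 24 mm, sides along its x and y, top 46 mm above the underside. Origin: centre of the underside, z up. 25 to 55 g. Starts upright in the chute, at its foot or in one of two places on its shelf (which, varies). The two places on the shelf are about 51 mm apart, bases not touching
- tall_knob: pale rough-turned drawer-knob blank: round base 42 mm across, 16 mm high, on it a straight round head 24 mm across, top 62 mm above the underside (the tallest). Origin: centre of the underside, z up. 25 to 55 g. Starts upright in the chute, at its foot or in one of two places on its shelf (which, varies). Nothing in the chute slides down by itself
- jammed_blank: plain flat pale disc, no head, 62 mm across, 18 thick, 30 to 55 g; origin: centre of the underside. Wedged in the chute's ramp between cheeks narrowing downhill (69 to 57 mm apart), under two lips (22 to 25 mm over the ramp floor) with a slot 34 mm wide between them: cannot be lifted or drawn down there. Slides up freely; starts at chute x about -23 mm, free to lift once its centre is past x 36
- chute: aluminium feed chute on a board 250 x 105 mm, fixed; origin on the bench under the board's centre, x along the channel uphill, z up, channel centred on y 0. In mm: foot, level floor z 30, x -108 to -54, 60 wide, one blank at x -80; ramp, floor z 30 rising to 40 from x -54 to 12, lips from x -58 to 6; shelf, level floor z 40, x 12 to 108, 70 wide, blanks at x 33 and 84; end stops close both ends
- tray: the side area: a shallow open grey-painted tray, fixed, 220 mm along its x, 140 mm along its y, 18 mm high, walls and floor 6 mm thick. Origin at the centre of its underside. Left or right of the chute
- scrap_box: the scrap box: an open square brown cardboard box, deeper than the tray, fixed, 160 x 160 mm, 40 mm high, walls and floor 5 mm thick. Origin at the centre of its underside. On the other side of the chute from the tray
- can: a steel finish can 52 mm across, 150 mm tall, origin at the centre of its underside; stands beyond the chute, not part of the job
- glue: a white glue bottle 56 mm across, 140 mm tall, origin at the centre of its underside; stands beyond the chute, not part of the job
Things that resemble listed ones, but are neither listed nor needed, are in the scene too. Of the things shaped like the jammed_blank, the wooden one is meant. Leave any purple or red look-alike of the ball_knob alone.

How it is judged:
By the outcome, as a careful person would: the job done as asked, in the order asked, and still so for the second after the job is handed in, with the robot touching nothing.
It also fails if it takes over 144 s, if anything falls off the work surface, if the arm or the gripper's body presses on something with over 40 N, if the wrist force passes 120 N, or if a joint passes its speed limit or range.

### The arm

A 6-joint arm with a two-finger parallel gripper is mounted at the origin on the work surface. World frame = base frame: x ahead of the robot, y to its left, z up, the work surface at z = 0. Lengths are in m, angles in degrees, forces in N, time in s.
With the tool pointing down it reaches from about 0.3 to 0.95 m from the base axis. Payload 3.1 kg.
Tool frame: the origin (TCP) lies between the finger pads; the fingertips stand robot.tip_extent ahead of it and the grasp point (between the pads) lies 8 mm behind it (robot.tip_extent is the distance from the TCP to the fingertips, in m); z points along the fingers, y is the line along which they close (so a half turn about z gives the same grasp; the last joint's range is limited). The gripper opens to 85 mm and grips with 20 to 120 N. Pads are 22 mm wide; open, the fingers measure 114 mm over their backs; the gripper's body (76 mm by 85 mm) begins 54 mm behind the grasp point. The pads swing forward as they close: fully open they stand 13 mm farther back than shut.
Start: joints at [-80.025, 17.653, 93.61, -0, 68.738, -3.994], TCP at [0.151, -0.607, 0.242] pointing down, gripper open.
Joint ranges: [-175.34, 175.34], [-45.06, 112.39], [2.9, 150.54], [-68.45, 248.45], [3.09, 151.38], [-168.51, 168.51]. Speed limits (degrees/s): [159.86, 159.86, 180, 180, 180, 180].

### API

Orientations are given as a 3x3 rotation matrix whose columns are the frame's x, y, z axes.
In Python, from workcell import robot, release, clamp, camera, status gives the robot as it stands. Calls block until the motion is done:
- robot.move_to(position, orientation): joint-space move of the TCP to a pose.
- robot.servo_line(position, rot=None, vel=0.15): straight line of the TCP; rot=None keeps the orientation; vel is the mean speed in m/s.
- robot.move_joints(angles): joint-space move.
- release() and clamp(squeeze=None): open the fingers fully, or close them until they stop; squeeze is the grip in N (None keeps the last).
- robot.hold(seconds).
- robot.solve_ik(position, orientation): joint angles nearest the present ones, or None.
- camera(name): name is "scene" or "top" or "wrist"; returns a dict with "frame" (480x640x3 uint8, blue, green, red), "fx", "fy", "cx", "cy" (pixels), "R" (3x3) and "t" (3): a world point X has camera coordinates R X + t. Camera axes: x right, y down, z forward; pixel columns grow to the right and rows downward; lengths in m; the calibration is good to about 2 mm. A picture is of the moment at which its call begins. There is no depth.
A pose or a line that the arm cannot do raises robot.MotionError and nothing moves.
- robot.sign_off(): hands the job in; it is judged then, once.
Readings, each from a call of its own:
- status.read_t(): time.
- status.read_joint_pos(): joint angles.
- status.read_dq(): joint speeds.
- status.read_joint_efforts(): joint torques, N m.
- status.read_eef_pos(): TCP position.
- status.read_orientation(): TCP orientation.
- status.read_ft_force(): force on the tool from outside, world axes, zero at the start.
- status.read_ft_torque(): the same for the moment, N m.
- status.read_finger_gap(): finger opening in m.
- status.read_finger_force(): force on a finger pad.
Only numpy, scipy, OpenCV 4.12 (cv2) and the standard library are available. Lean on these libraries where they do the work, as an engineer would, in place of code of your own. Each camera call takes 0.05 s, during which the arm holds its last target. There are 200 camera calls.

## Working session

There is one attempt and no reset: what is moved stays moved. The work goes in short steps, each a Python script; the robot and the scene stay as the last script left them, time stands still between calls to the robot, and variables do not carry over. Pictures are saved under pics/ and viewed, at most 14 in all, crops included, and the job is handed in when it is done.

```bash
ls; mkdir -p pics; python3 - <<'E'
from workcell import robot,camera,status
import cv2
for n in("top","scene"):
    c=camera(n); cv2.imwrite(f"pics/{n}0.png",c["frame"]); print(n,c["fx"],c["cx"],c["cy"],c["R"].round(3).tolist(),c["t"].round(3).tolist())
print(robot.tip_extent,status.read_t(),status.read_orientation().round(3).tolist())
E
```

```text
pics
top 434.53812808492637 322.14690688802796 238.71554538258403 [[0.018, -0.999, 0.046], [-0.996, -0.022, -0.085], [0.086, -0.045, -0.995]] [-0.033, 0.66, 0.84]
scene 597.3271840405121 314.7802231611005 245.40024089257682 [[-0.594, 0.804, 0.013], [0.671, 0.505, -0.543], [-0.443, -0.314, -0.84]] [0.39, -0.402, 1.347]
0.011 0.1 [[0.97, 0.241, -0.0], [0.241, -0.97, 0.002], [0.0, -0.002, -1.0]]
```

View pics/top0.png

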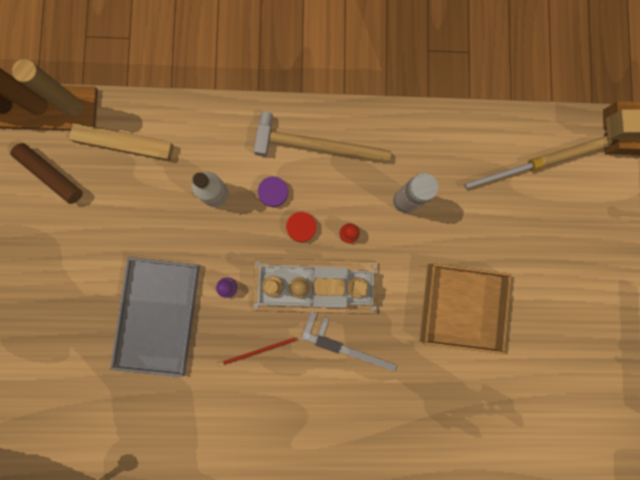

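View pics/scene0.png

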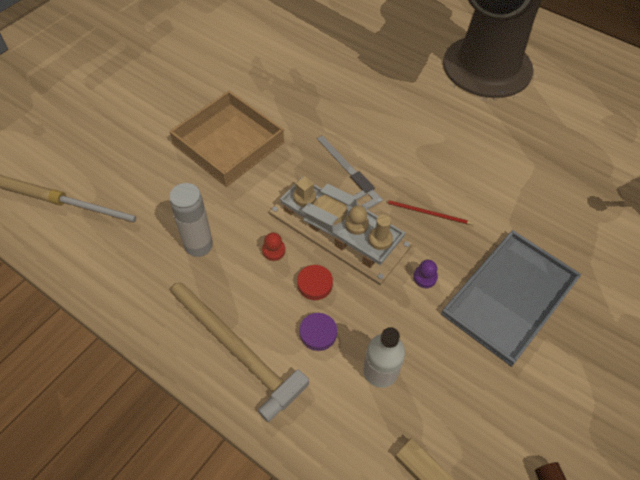

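The top view shows the tray at left (155,317), the scrap box at right (468,308) and the chute centred at (317,288). Its uphill end points left: tall knob (272,287) at the top place, ball (299,287) at the lower shelf place, square knob (360,288) at the foot. The disc is under the lips at about (329,287). The purple and red items are look-alikes.

```bash
cat > h.py <<'E'
import numpy as np, cv2
from workcell import robot,release,clamp,camera,status
def ray(c,u,v,z):
    d=c["R"].T@np.array([(u-c["cx"])/c["fx"],(v-c["cy"])/c["fy"],1]); o=-c["R"].T@c["t"]
    return o+d*(z-o[2])/d[2]
def proj(c,X):
    p=c["R"]@np.asarray(X,float)+c["t"]; return np.array([c["fx"]*p[0]/p[2]+c["cx"],c["fy"]*p[1]/p[2]+c["cy"]])
def down(yaw):  # tool down; tool x axis at yaw (deg) in world, y = fingers' closing line
    a=np.radians(yaw); c,s=np.cos(a),np.sin(a)
    return np.array([[c,s,0],[s,-c,0],[0,0,-1.]])
E
python3 - <<'E'
from h import *
c=camera("top")
for n,u,v,z in(("chute",317,288,.03),("chL",256,287,.02),("chR",378,289,.02),("tall",272,287,.1),("sq",360,288,.08),("tray",155,317,.018),("box",468,308,.04)): print(n,ray(c,u,v,z).round(3))
w=camera("wrist"); p=status.read_eef_pos();R=status.read_orientation()
o=-w["R"].T@w["t"]; print("cam in tool",(R.T@(o-p)).round(3),(w["R"]@R).round(3).tolist(),w["fx"],w["fy"],w["cx"])
f=c["frame"][240:400,90:530]
cv2.imwrite("pics/top1.png",cv2.resize(f[:, 10:330],None,fx=2.5,fy=2.5,interpolation=2))
E
```

```text
chute [ 0.562 -0.012  0.03 ]
chL [0.562 0.109 0.02 ]
chR [ 0.562 -0.135  0.02 ]
tall [0.565 0.072 0.1  ]
sq [ 0.565 -0.09   0.08 ]
tray [0.5   0.304 0.018]
box [ 0.528 -0.311  0.04 ]
cam in tool [ 0.08  -0.001 -0.131] [[0.001, 1.0, -0.001], [-0.951, 0.0, -0.31], [-0.31, 0.001, 0.951]] 418.21713138775954 418.21713138775954 317.1899557714519
```

```bash
python3 - <<'E'
from h import *
robot.move_to([0.55,-0.012,0.25],down(0))
c=camera("wrist"); cv2.imwrite("pics/w0.png",c["frame"]); np.save("w0.npy",c,allow_pickle=True); np.save("top0.npy",camera("top"),allow_pickle=True)
print(status.read_t(),status.read_joint_pos().round(1))
E
```

```text
2.8333 [ -5.9   9.  103.3  -0.   67.6  84.2]
```

View pics/w0.png

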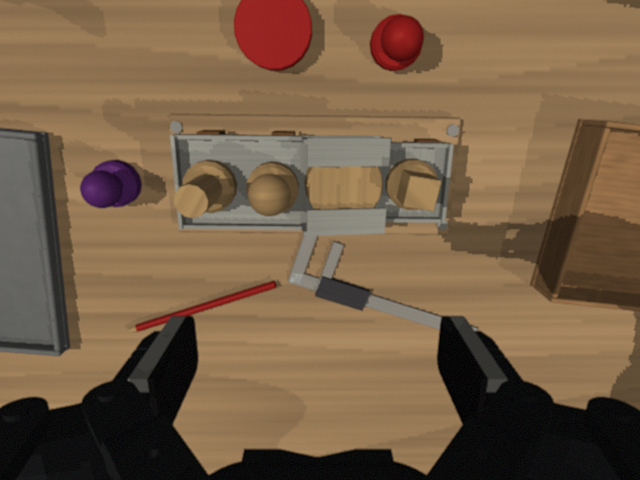

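View pics/top1.png

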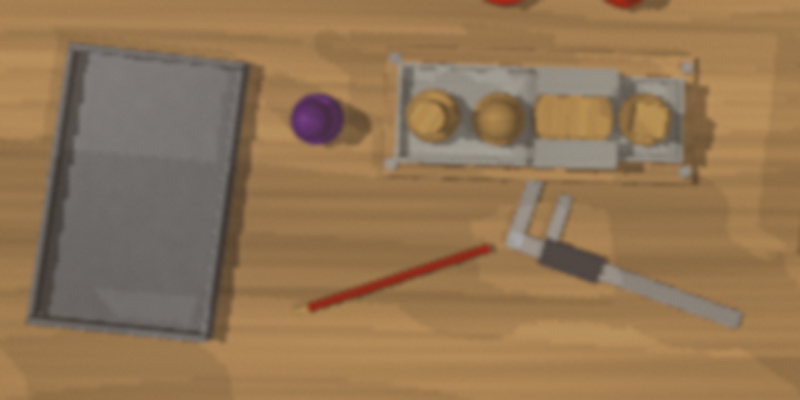

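Wrist view: tall knob top at (191,200), ball (269,190), disc under the lips (345,186), square top (421,192). The chute's outer corners are at (173,135), (182,231), (454,140) and (447,227). I'll zoom in on it for corners and the square's yaw.

```bash
python3 - <<'E'
from h import *
c=np.load("w0.npy",allow_pickle=True).item(); t=np.load("top0.npy",allow_pickle=True).item()
f=c["frame"]
a=cv2.resize(f[110:245,160:300],None,fx=4,fy=4,interpolation=2); b=cv2.resize(f[110:245,370:470],None,fx=4,fy=4,interpolation=2)
cv2.imwrite("pics/w1.png",np.hstack([a[:,:380],b]))
for n,u,v,z,u2,v2 in(("tall",191,200,.102,272.8,286.4),("ball",269,190,.074,299.2,287.2),("sq",421,192,.076,359.2,286.8)): print(n,ray(c,u,v,z).round(4),ray(t,u2,v2,z).round(4))
for u,v,z in((173,135,.05),(182,231,.05),(454,140,.04),(447,227,.04)):print(ray(c,u,v,z).round(4))
for n,m,P in(("tray",t,((72,44),(246,64),(30,322),(210,340))),): print(n,[ray(m,100+x/2.5,240+y/2.5,.018).round(3)[:2].tolist() for x,y in P])
print("box",[ray(t,x,y,.04).round(3)[:2].tolist() for x,y in((430,265),(512,270),(424,343),(507,352))])
E
```

```text
tall [0.5661 0.0735 0.102 ] [0.5658 0.0707 0.102 ]
ball [0.5672 0.0234 0.074 ] [0.5644 0.0233 0.074 ]
sq [ 0.5661 -0.0892  0.076 ] [ 0.5671 -0.0894  0.076 ]
[0.6053 0.0986 0.05  ]
[0.528  0.0994 0.05  ]
[ 0.6006 -0.1214  0.04  ]
[ 0.5283 -0.1228  0.04  ]
tray [[0.616, 0.361], [0.602, 0.225], [0.4, 0.381], [0.388, 0.243]]
box [[0.612, -0.235], [0.605, -0.401], [0.459, -0.223], [0.443, -0.388]]
```

View pics/w1.png

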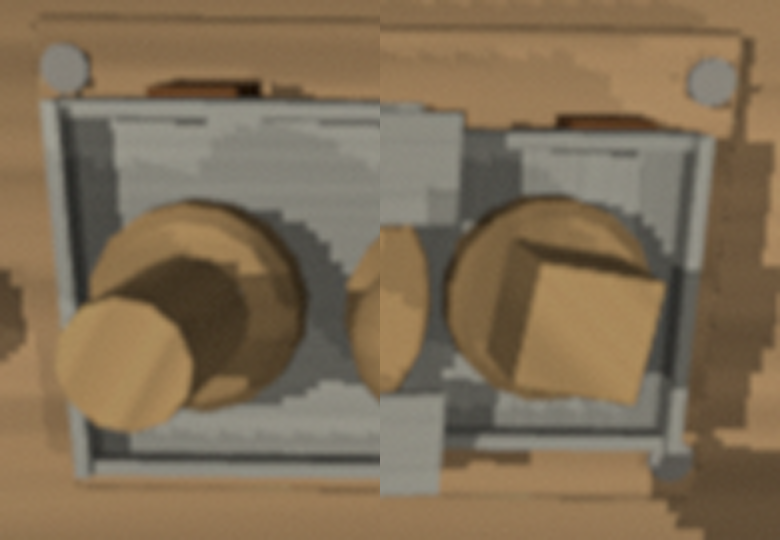

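```bash
cat >> h.py <<'E'
CX,CY=.566,-.0105          # chute origin; chute x = world +y
TR=np.array([.5015,.3025]); TA=np.radians(-5); TX=np.array([np.cos(TA),np.sin(TA)])
def go(xy,z,yaw,zt=.17): # approach over, then straight down
    robot.move_to([*xy,zt],down(yaw)); robot.servo_line([*xy,z],vel=.12)
def up(z=.17):
    p=status.read_eef_pos(); robot.servo_line([p[0],p[1],z],vel=.2)
def rep(*a): print(*a,"t",round(float(status.read_t()),1),"gap",round(float(status.read_finger_gap()),4),"F",np.round(status.read_ft_force(),1))
E
cat > sq.py <<'E'
from h import *
c=np.load("w0.npy",allow_pickle=True).item()
P=np.array([ray(c,u,v,.076)[:2] for u,v in((410,175.5),(441.5,181.2),(435,211.2),(403.2,207))])
print("sq",P.mean(0).round(4))
for i in range(4):
    d=P[(i+1)%4]-P[i]; print(np.linalg.norm(d).round(4),np.degrees(np.arctan2(d[1],d[0])).round(1))
for u,v,z in((170.5,135,.05),(180,228.7,.05),(453.2,143.7,.04),(443,224,.04)):print(ray(c,u,v,z).round(4))
E
python3 sq.py; python3 - <<'E'
from h import *
release()
go((.566,.0725),.075,90); rep("at")
clamp(25); rep("grip"); up()
q=TR+.065*TX
go(q,.006+.035+.001,175,.13); rep("low"); release(); up(.14); rep("done")
E
```

```text
sq [ 0.5646 -0.0904]
0.0238 -100.2
0.0229 172.9
0.0243 82.3
0.0239 -8.4
[0.6053 0.1005 0.05  ]
[0.53   0.1008 0.05  ]
[ 0.5977 -0.1211  0.04  ]
[ 0.531  -0.1191  0.04  ]
at t 5.3 gap 0.0854 F [-0.3 -0.  -0.9]
grip t 5.8 gap 0.0237 F [ 0.1 -0.2  2.1]
low t 8.4 gap 0.0232 F [0.3 0.6 0.2]
done t 9.7 gap 0.0855 F [-0.1  0.3 -0.9]
```

```bash
python3 - <<'E'
from h import *
go((.566,.0233),.040+.029,90,.18); clamp(25); rep("ball grip"); up(.18)
go(TR,.006+.030,175,.14); rep("low"); release(); up(.15)
go((.565,-.0898),.030+.030,81.5,.18); rep("at"); clamp(25); rep("sq grip"); up(.18)
go(TR-.065*TX,.006+.031,175-8.5,.14); rep("low"); release(); up(.2); rep("done")
robot.move_to([.52,.12,.28],down(0)); c=camera("wrist"); cv2.imwrite("pics/w2.png",c["frame"]); np.save("w2.npy",c,allow_pickle=True)
E
```

```text
ball grip t 12.4 gap 0.0305 F [-0.3 -0.6  2.5]
low t 15.2 gap 0.0306 F [ 0.2 -0.8 -0.9]
at t 19.1 gap 0.0854 F [-0.2 -0.   0.6]
sq grip t 19.7 gap 0.0233 F [-0.8 -0.4  1.3]
low t 23.0 gap 0.0236 F [ 0.5 -0.8 -0. ]
done t 24.6 gap 0.0856 F [-0.1  0.2 -0.2]
```

View pics/w2.png

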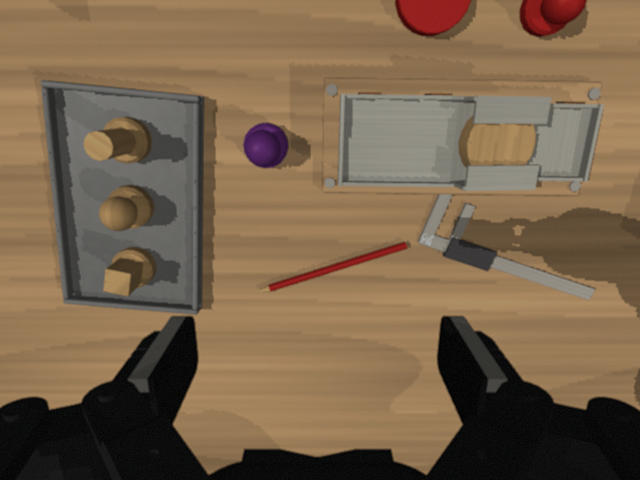

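The three knobs stand upright in the tray (115,142), (125,212), (128,273), and the disc is still at (498,144). Next is pushing it with closed fingers through the slot.

```bash
cat >> h.py <<'E'
CY=-.010
def push(x1):
    X=CX
    go((X,CY-.083),.048,0,.16); rep("start")
    for x in np.linspace(-.083,x1,6)[1:]:
        robot.servo_line([X,CY+x,.048+.010*(x+.083)/.083],vel=.05); rep("x",round(x,3))
    p=status.read_eef_pos(); robot.servo_line([p[0],p[1]-.008,p[2]],vel=.05); up(.16)
def look(name,y=-.0):
    robot.move_to([.53,y,.25],down(0)); c=camera("wrist"); cv2.imwrite(f"pics/{name}.png",c["frame"]); np.save(name+".npy",c,allow_pickle=True); return c
E
python3 - <<'E'
from h import *
robot.move_to([CX-.02,CY-.083,.2],down(0)); clamp(25); push(-.004); release(); look("w3",.03); rep("")
E
```

```text
start t 29.9 gap 0.0002 F [ 0.4 -0.   0.1]
x -0.067 t 30.4 gap 0.0001 F [-0.  -0.9 -0.3]
x -0.051 t 30.8 gap 0.0001 F [-0.6  0.1  1. ]
x -0.036 t 31.3 gap 0.0001 F [-0.5 -0.3 -0.2]
x -0.02 t 31.8 gap -0.0001 F [ 0.2 -0.9 -0.9]
x -0.004 t 32.2 gap -0.0004 F [-0.5 -0.7  0.5]
 t 34.5 gap 0.0853 F [ 0.1 -0.1 -0.6]
```

View pics/w3.png

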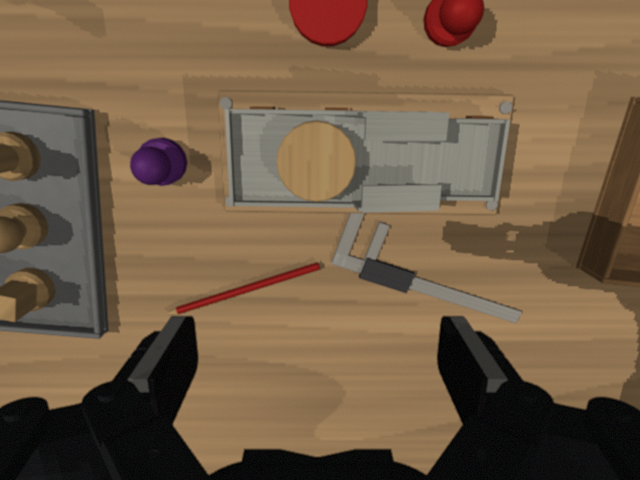

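The disc is fully on the shelf, clear of the lips, centred near (317,161).

```bash
python3 - <<'E'
from h import *
c=np.load("w3.npy",allow_pickle=True).item()
roi=c["frame"][115:206,240:375]; s=cv2.cvtColor(roi,cv2.COLOR_BGR2HSV)[:,:,1]
m=cv2.morphologyEx((s>70).astype(np.uint8),cv2.MORPH_OPEN,np.ones((5,5)))
k=max(cv2.findContours(m,0,2)[0],key=cv2.contourArea); (u,v),r=cv2.minEnclosingCircle(k); u+=240;v+=115
p=ray(c,u,v,.058); print(u,v,r,p.round(4),"chute x",p[1]-CY, "diam",np.linalg.norm(ray(c,u+r,v,.058)-ray(c,u-r,v,.058)))
# chute check: lip uphill end, shelf end outer corners
for u,v,z in((365,113,.063),(363,208,.063),(225,108,.05),(229,209,.05)): print(ray(c,u,v,z).round(4))
E
```

```text
315.6517333984375 160.8429069519043 40.55295944213867 [0.5671 0.0319 0.058 ] chute x 0.041876558716296024 diam 0.06232468527156529
[ 0.6025 -0.0042  0.063 ]
[ 0.5312 -0.0053  0.063 ]
[0.6057 0.1006 0.05  ]
[0.527  0.1026 0.05  ]
```

```bash
python3 - <<'E'
from h import *
go((.567,.0325),.057,0,.14); rep("at"); clamp(30); rep("grip"); 
p=status.read_eef_pos(); robot.servo_line([p[0],p[1],.075],vel=.06); rep("lift"); up(.17); rep("up")
g=status.read_finger_gap()
if .055<g<.068:
    go((.53,-.312),.057-.040+.005+.001,0,.15); rep("low"); release(); up(.2); rep("rel")
    look("w4",-.15)
E
```

```text
at t 35.9 gap 0.0851 F [ 0.2 -0.6  0.7]
grip t 36.3 gap 0.0592 F [-1.4  0.4  6.2]
lift t 36.7 gap 0.0587 F [ 0.1 -0.6 -0.4]
up t 37.3 gap 0.0589 F [ 0.2  0.7 -1.3]
low t 39.9 gap 0.0591 F [-0.6  1.6  1.2]
rel t 41.3 gap 0.0857 F [-0.6  0.2  0. ]
```

View pics/w4.png

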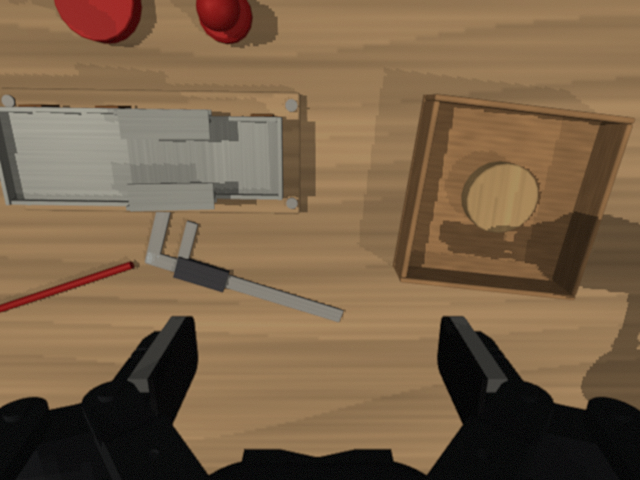

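The disc lies flat in the scrap box (502,197). Now I'll return the knobs.

```bash
python3 - <<'E'
from h import *
for n,q,zt,yt,w,zc,yc in(("tall",TR+.065*TX,.042,175,(.566,.0725),.076,90),("ball",TR,.036,175,(.566,.0233),.0705,90),("sq",TR-.065*TX,.037,166.5,(.565,-.0898),.0610,81.5)):
    go(q,zt,yt,.15); clamp(25); rep(n,"grip"); up(.18)
    go(w,zc,yc,.18); rep("low"); release(); up(.18)
look("w5",-.012); rep("")
E
```

```text
tall grip t 45.6 gap 0.0233 F [-0.2  0.5  1. ]
low t 48.5 gap 0.0231 F [-0.4  1.1 -0.4]
ball grip t 52.5 gap 0.0305 F [-1.4 -0.7  4.5]
low t 55.5 gap 0.0303 F [ 0.3  0.5 -0.6]
sq grip t 59.7 gap 0.0236 F [-0.1  0.3  3.1]
low t 63.2 gap 0.0236 F [-0.6  0.1  0.1]
 t 66.0 gap 0.0851 F [ 0.1 -0.7  0.8]
```

View pics/w5.png

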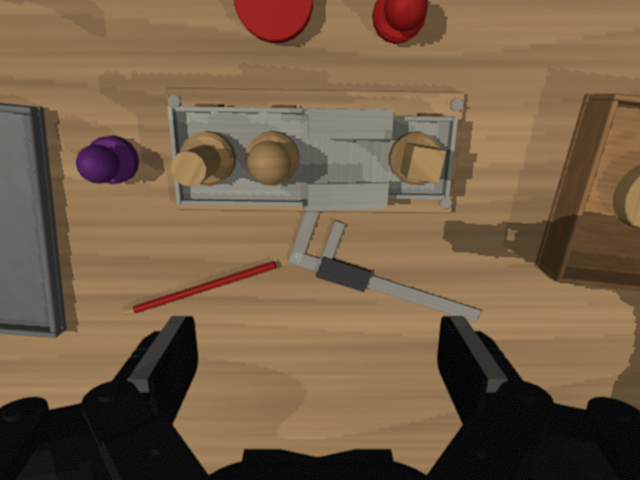

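The view shows all three knobs upright in their places: tall (189,168), ball (270,160), square (427,162). I'll check the numbers before handing in.

```bash
python3 - <<'E'
from h import *
c=np.load("w5.npy",allow_pickle=True).item()
for u,v,z in((189,168,.102),(270,160,.074),(427,162.5,.076)): print(ray(c,u,v,z).round(4))
E
```

```text
[0.567  0.0733 0.102 ]
[0.5686 0.0226 0.074 ]
[ 0.5672 -0.0908  0.076 ]
```

Every position is within about 3 mm of where it started.

```bash
python3 -c "
from h import *
print(robot.sign_off())"
```

```text
the job is handed in; nothing more can be done
None
```

The job is handed in at about 66 s of robot time: the disc lies flat in the scrap box, the three knob blanks stand upright within about 3 mm of their original places in the chute, and the can and glue bottle were not touched.

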